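# Set out the patient's layout mat

## Task

Finish setting out the grey-green layout mat, with each thing in the middle of its printed square: put the white vial stand between the amber dropper bottle and the plaster roll, and stand the blue-capped vial upright in the recess on top of it. Put the oximeter, right way up, in the square in front of the dropper bottle (the near side), and stand the red-capped vial upright in the square in front of the plaster roll. Leave the dropper bottle, the plaster roll and the green-capped vial standing where they are.

Things in the scene. Friction and masses are not known exactly. Their poses are not given: they have to be found in the camera images.
- mat: Flat grey-green mat, fixed, 200 x 290 x 3 mm, printed with 2 rows of 3 white 90 mm squares, a small cross in the middle of each. Origin: centre of its underside, on the worktop; x to the back row (away from the robot), y to the left along the rows, z up; yaw within 0.25 rad. Square middles: x = +45 mm back row, -45 mm front row; y = +90, 0, -90 mm. Its top is at z = 3 mm.
- stand: White plastic vial stand, loose: a square block 56 x 56 mm, 22 mm tall, with a round recess 40 mm across and 6 mm deep in the middle of its top, so its recess floor is 16 mm above its underside. About 90 g. Origin: centre of the underside; x and y along its sides, z up. Stand, vials and oximeter start scattered on the worktop beside the mat.
- vial_blue: Injection vial with a blue flip cap and blue label band, standing upright on the worktop: 50 mm tall, body 27 mm across up to 42 mm, cap 19 mm across. Origin: centre of the underside, z up the axis. To be stood in the stand's recess. About 22 g.
- vial_red: Injection vial with a red flip cap and red label band, standing upright on the worktop: 50 mm tall, body 27 mm across up to 42 mm, cap 19 mm across. Origin: centre of the underside, z up the axis. To be stood in the front-row square in front of the plaster roll. About 22 g.
- vial_green: Injection vial with a green flip cap and green label band, standing upright on the worktop: 50 mm tall, body 27 mm across up to 42 mm, cap 19 mm across. Origin: centre of the underside, z up the axis. Stays where it is. About 22 g.
- oximeter: Finger pulse oximeter, blue upper shell with a dark display over a white lower shell, lying flat: 34 mm wide (x), 58 mm long (y), 30 mm tall. About 50 g; its two shells do not move. Origin: centre of the underside, z up.
- dropper: Amber dropper bottle with a black dropper top, standing loose on the mat in the left or right back square: 34 mm across, 102 mm tall. Origin: centre of the underside. Stays where it is.
- plaster: Roll of skin-coloured plaster tape lying flat, loose, on the mat in the other outer back square: 60 mm across, 25 mm tall. Origin: centre of the underside. Stays where it is.
There are look-alikes about, which are no part of the job. Leave any turquoise look-alike of the oximeter alone.

How it is judged (in metres and radians):
At the end, for the whole second after the job is handed in: Stand, oximeter and red-capped vial flat on the mat within 15 mm (each mat axis) of the middles of their squares; blue-capped vial in the stand's recess, within 12 mm of its centre. All upright within 0.15 rad and at rest; dropper bottle and plaster roll in their squares, green-capped vial standing (x of stand in the frame of mat between 0.03 and 0.06 m and y of stand in the frame of mat between -0.015 and 0.015 m and z of stand in the frame of mat between -0.001 and 0.007 m and angle between each of stand, vial_blue, oximeter, vial_red, dropper, plaster, vial_green's own z axis and vertical below 0.15 rad and linear speed of each of stand, vial_blue, oximeter, vial_red below 0.02 m/s and angular speed of each of stand, vial_blue, oximeter, vial_red below 0.3 rad/s and horizontal distance between vial_blue and stand below 0.012 m and z of vial_blue in the frame of mat between 0.015 and 0.023 m and z of oximeter in the frame of mat between -0.001 and 0.007 m and z of vial_red in the frame of mat between -0.001 and 0.007 m and (((x of dropper in the frame of mat between 0.02 and 0.07 m and y of dropper in the frame of mat between 0.065 and 0.115 m) and (x of plaster in the frame of mat between 0.02 and 0.07 m and y of plaster in the frame of mat between -0.115 and -0.065 m) and (x of oximeter in the frame of mat between -0.06 and -0.03 m and y of oximeter in the frame of mat between 0.075 and 0.105 m) and (x of vial_red in the frame of mat between -0.06 and -0.03 m and y of vial_red in the frame of mat between -0.105 and -0.075 m)) or ((x of dropper in the frame of mat between 0.02 and 0.07 m and y of dropper in the frame of mat between -0.115 and -0.065 m) and (x of plaster in the frame of mat between 0.02 and 0.07 m and y of plaster in the frame of mat between 0.065 and 0.115 m) and (x of oximeter in the frame of mat between -0.06 and -0.03 m and y of oximeter in the frame of mat between -0.105 and -0.075 m) and (x of vial_red in the frame of mat between -0.06 and -0.03 m and y of vial_red in the frame of mat between 0.075 and 0.105 m)))); the robot touches nothing.
It fails at once if the dropper bottle is moved more than 20 mm (distance of dropper from where it was at the start of the episode above 0.02 m).
It fails at once if the plaster roll is moved more than 20 mm (distance of plaster from where it was at the start of the episode above 0.02 m).
It fails at once if the green-capped vial is moved more than 20 mm (distance of vial_green from where it was at the start of the episode above 0.02 m).
It also fails if it takes over 102 s, if anything falls off the work surface, if the arm or the gripper's body presses on something with over 40 N, if the wrist force passes 120 N, or if a joint passes its speed limit or range.

## Robot

A 6-joint arm with a two-finger parallel gripper is mounted at the origin on a cart in front of the work surface, level with it; the furniture and walls round the work are solid. World frame = base frame: x ahead of the robot, y to its left, z up, the work surface at z = 0. Lengths are in mm, angles in rad, forces in N, time in s.
With the tool pointing down it reaches from about 350 to 975 mm from the base axis. Payload 7.1 kg.
Tool frame: the origin (TCP) lies midway between the tips of the shut fingers; the grasp point (between the pads) lies ctrl.grip_point_offset behind it (ctrl.grip_point_offset is the distance from the TCP to the grasp point, in mm); z points along the fingers, y is the line along which they close (so a half turn about z gives the same grasp; the last joint's range is limited). The gripper opens to 88 mm and grips with 3 to 60 N. Pads are 20 mm wide; open, the fingers measure 115 mm over their backs; the gripper's body (75 mm by 178 mm) begins 61 mm behind the grasp point.
Start: joints at [1.225, 0.423, 1.63, -0, 1.089, -0.019], TCP at [200.602, 591.915, 222.675] pointing down, gripper open.
Joint ranges: [-3, 3], [-0.9, 2.11], [0.09, 2.58], [-1.31, 4.45], [0.11, 2.69], [-2.54, 2.54]. Speed limits (rad/s): [2.39, 2.39, 3.01, 3.14, 3.14, 3.14].

## Interface

Orientations are given as a rotation vector (axis times angle).
In Python, from workcell import ctrl gives the robot as it stands.
- The arm moves only by the tool apply_moves, never from a script. Its argument "targets" is a list of rows, each an object of numbers: "tx", "ty", "tz": the shift along the world's x, y, z in m; "spin": the turn about the world's z in degrees. In form: [{"tx": .., "ty": .., "tz": .., "spin": ..}, ...]. A call has exactly 8 rows; each row is the pose to reach, as a shift and turn from the pose commanded when the call began; what a row does not reach only later rows make up. A row lasts 1/10 s, in which the tool goes at most 50 mm and 8.59 degrees, less where a joint would pass 70% of its speed; a pose out of reach is approached as far as the arm can. A call with a gripper value outside its range is refused whole. "gripper" is the closure, from -1 (fully open) to 1 (shut), set as the call begins (left out, the last holds). The fingers move at their own pace and stop on an object; the grip force is fixed at half the most. Time passes only in rows, so rows that repeat a pose let the fingers close, or fill a call up. It gives the time, the measured TCP pose, the force, the opening and the grip force at its end, in the units of the state.
- ctrl.get_obs(): the state, without advancing time (a new reading comes with each control period).
- ctrl.get_image(name): name is "scene" or "side" or "wrist"; returns the picture (420x560x3 uint8, red, green, blue); there is no depth.
- ctrl.get_calibration(name): a dict with "fov_y" (degrees; the focal length in pixels is half the picture's height over the tangent of half this angle, whatever the lens; pixels are square), "cx", "cy" (the principal point, pixels), "rvec" (rotation vector, rad) and "tvec" (3), from world to camera coordinates, as OpenCV has them. Camera axes: x right, y down, z forward; pixel columns grow to the right and rows downward; lengths in mm; the calibration is good to about 2 mm. A picture is of the moment at which its call begins: read the wrist's pose just before it. get_calibration takes no time and is no camera call; for the wrist camera it gives the pose at the moment of the call.
- ctrl.close_job(): hands the job in; it is judged then, once.
Trained networks look in the newest picture that a camera, given by its name, has taken for a name from the list of things; names that differ only in an ending like _2 or _b are one class to them, and where a whole thing is asked for, a point or a joint stands for the part that bears it (a point fixed in the world has none). Each returns a list of dicts, best first, with "score" (0 to 1); they miss things now and then, are a little off and sometimes report something else, mostly with a low value. They report only what shows in the picture. A call takes as long as a camera call. They do not tell look-alikes from the thing itself.
- ctrl.outline_of(name, camera): "pixels" (420x560 bool, what is visible of it) and "box" ([left, top, right, bottom] in pixels, round what is visible of it).
- ctrl.pinpoint(name, camera): "uv" ([column, row] in pixels: a listed point, or the origin of a listed thing).
The state is a dict: "t": time; "qpos": joint angles; "qvel": joint speeds; "joint_torque": joint torques, N m; "ee_pos": TCP position; "orientation": TCP orientation; "ft_force": force on the tool from outside, world axes, zero at the start; "moment": the same for the moment, N m; "width": finger opening in mm; "grasp_force": force on a finger pad.
Only numpy, scipy, OpenCV 4.12 (cv2) and the standard library are available. Lean on these libraries where they do the work, as an engineer would, in place of code of your own. Each camera call takes 0.05 s, during which the arm holds its last target. There are 200 camera calls.

## Working session

There is one attempt and no reset: what is moved stays moved. The work goes in short steps, Python scripts to look and compute and a tool call to move; the robot and the scene stay as the last step left them, time stands still between calls to the robot, and variables do not carry over. Pictures are saved under pics/ and viewed, at most 14 in all, crops included, and the job is handed in when it is done.

Besides the shell and the picture viewer there is one more tool, called after "Request:" as name([rows], argument=value, ...), one row to a line, values as JSON. apply_moves: Moves the arm, as the interface text tells. Its arguments: {"type":"object","properties":{"targets":{"type":"array"},"gripper":{"type":"number"}},"required":["targets"]}

```bash
mkdir -p pics
cat > h.py <<'E'
import numpy as np, cv2
from workcell import ctrl
def cal(n):
    c=ctrl.get_calibration(n); f=210/np.tan(np.radians(c["fov_y"])/2)
    K=np.array([[f,0,c["cx"]],[0,f,c["cy"]],[0,0,1.]]); R=cv2.Rodrigues(np.array(c["rvec"],float))[0]
    return K,R,np.array(c["tvec"],float)
def ray(n,uv,z,C=None):
    K,R,t=C or cal(n); d=R.T@np.linalg.inv(K)@np.array([uv[0],uv[1],1.]); o=-R.T@t
    return o+d*(z-o[2])/d[2]
def proj(n,p,C=None):
    K,R,t=C or cal(n); q=K@(R@np.array(p,float)+t); return q[:2]/q[2]
def save(n,name):
    im=ctrl.get_image(n); cv2.imwrite(f"pics/{name}.png",im[:,:,::-1]); return im
E
python3 - <<'E'
from h import *
np.set_printoptions(precision=1,suppress=True)
print(ctrl.grip_point_offset, ctrl.get_obs())
for n in ["scene","side","wrist"]:
    save(n,n+"0"); C=cal(n); print(n,"cam at",-C[1].T@C[2],C[1][2],ctrl.get_calibration(n))
    for o in ["mat","stand","vial_blue","vial_red","vial_green","oximeter","dropper","plaster"]:
        for r in ctrl.pinpoint(o,n)[:5]: print(o,round(r["score"],2),np.array(r["uv"]),ray(n,r["uv"],3 if o in("dropper","plaster") else 0,C)[:2])
E
cd pics; python3 -c "
import cv2,numpy as np
a=[cv2.imread(n+'0.png') for n in('scene','side')];cv2.imwrite('both.png',np.vstack(a)[:,:]) "
```

```text
18.700000000000003 {'t': 0.0, 'qpos': array([ 1.2,  0.4,  1.6, -0. ,  1.1, -0. ]), 'qvel': array([-0., -0.,  0., -0., -0.,  0.]), 'joint_torque': array([  0. , -54.5, -27.4,   0.1,   0. ,  -0. ]), 'ee_pos': array([200.4, 591.4, 221.9]), 'orientation': array([-0.5, -3.1,  0. ]), 'ft_force': array([-0.2,  1. ,  0.4]), 'moment': array([ 0., -0., -0.]), 'grasp_force': 0.0, 'width': 88.17622737152827}
scene cam at [-303.4 -455.2  891. ] [ 0.7  0.3 -0.7] {'fov_y': 47.37138592572473, 'cx': 278.6689082055257, 'cy': 207.12552034113688, 'rvec': array([ 2. , -1.2,  0.5]), 'tvec': array([-254.3,  347.4,  952.8])}
mat 0.91 [298.3 230.7] [516.8 -77.5]
stand 0.67 [223.1 184. ] [594.2 206. ]
vial_blue 0.65 [154.3 202.4] [436.7 336.7]
vial_red 0.47 [185.9 171.5] [594.9 340.6]
vial_red 0.32 [296.9 233.2] [506.7 -78.3]
vial_green 0.62 [394.1 275.4] [ 482.3 -348.7]
oximeter 0.85 [185.8 190.7] [519.3 286.9]
oximeter 0.64 [195.2 215.8] [442.4 200.4]
oximeter 0.48 [185.8 172.3] [591.5 338.5]
dropper 0.64 [274.3 208.6] [562.8  18.3]
plaster 0.94 [333.8 229.5] [ 560.1 -160.5]
side cam at [ 266.1 -883.3  859. ] [ 0.2  0.7 -0.7] {'fov_y': 46.43678176306568, 'cx': 272.92162825969694, 'cy': 206.54738400796077, 'rvec': array([ 2.3, -0.3,  0.2]), 'tvec': array([-508.9,  127.1, 1146.2])}
mat 0.59 [275. 239.] [515.6 -66.9]
stand 0.83 [274.6 170.6] [592.1 201. ]
vial_blue 0.46 [214.3 152.8] [440.6 333.9]
vial_red 0.48 [262.4 145.7] [590.9 332.7]
vial_green 0.52 [298.5 339.5] [ 481.7 -355.1]
oximeter 0.81 [242.5 157.6] [517.2 287.7]
oximeter 0.69 [224.1 181.9] [440.5 187.7]
dropper 0.72 [285.2 213.8] [566.   11.9]
dropper 0.59 [224.  176.2] [444.9 209.5]
plaster 0.59 [302.6 262.5] [ 555.6 -161.2]
wrist cam at [126.4 618.3 384. ] [ 0.3 -0.1 -1. ] {'fov_y': 70.53055236638846, 'cx': 280.27106328843206, 'cy': 208.6924792332531, 'rvec': array([-2.4, -1.7, -0.2]), 'tvec': array([-626.4,  -36.1,  389.8])}
vial_blue 0.98 [178.  369.2] [439.8 338.4]
```

View pics/scene0.png

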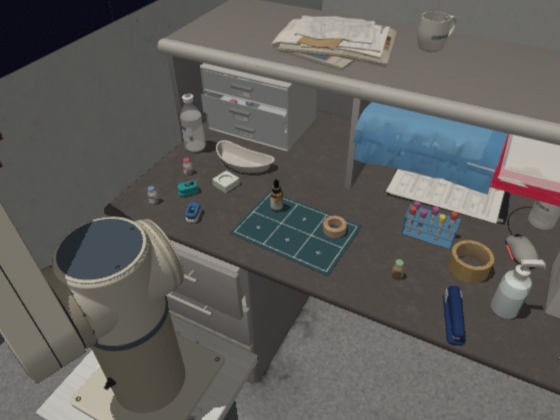

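View pics/side0.png

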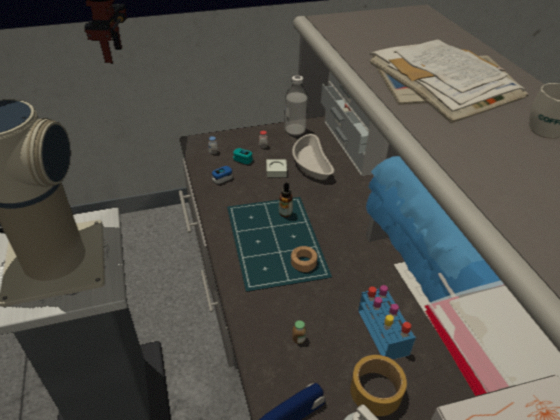

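Scene view: the mat is at (297,230), with the dropper in the left-back square (277,198) and the plaster in the right-back square (335,226). Other things:
- stand (226,181)
- vials: blue (153,195), red (187,166), green (398,268)
- oximeter candidates: blue (193,212) and the turquoise look-alike (187,188), which I reject
- plaster candidates: roll on the mat (335,226); the big ochre roll (471,260) is a look-alike
- vial candidates: the colour-capped tubes in the blue rack (432,222) are not vials

I'll move the wrist camera over the scattered group for a close check.

Run:
```python
from h import *
np.set_printoptions(precision=0,suppress=True)
A,B=cal("scene"),cal("side")
X=cv2.triangulatePoints(A[0]@np.c_[A[1],A[2]],B[0]@np.c_[B[1],B[2]],np.array([[168.],[45]]),np.array([[298.],[22]]))
print("bar left end",(X[:3]/X[3]).ravel())
from scipy.spatial.transform import Rotation as R
print(R.from_rotvec(ctrl.get_obs()["orientation"]).as_matrix().round(3))
```

```text
bar left end [726. 440. 330.]
[[-1.  0. -0.]
 [ 0.  1. -0.]
 [ 0. -0. -1.]]
```

Request:
apply_moves([
  {"tx":0.03,"ty":-0.038,"tz":0.01},
  {"tx":0.06,"ty":-0.076,"tz":0.02},
  {"tx":0.09,"ty":-0.114,"tz":0.02},
  {"tx":0.12,"ty":-0.152,"tz":0.02},
  {"tx":0.15,"ty":-0.19,"tz":0.02},
  {"tx":0.18,"ty":-0.228,"tz":0.02},
  {"tx":0.21,"ty":-0.266,"tz":0.02},
  {"tx":0.24,"ty":-0.304,"tz":0.02},
], gripper=-1)

```text
validation failed for argument at $.ta...
```

Request:
apply_moves([
  {"tx":0.03,"ty":-0.038,"tz":0.01,"spin":0},
  {"tx":0.06,"ty":-0.076,"tz":0.02,"spin":0},
  {"tx":0.09,"ty":-0.114,"tz":0.02,"spin":0},
  {"tx":0.12,"ty":-0.152,"tz":0.02,"spin":0},
  {"tx":0.15,"ty":-0.19,"tz":0.02,"spin":0},
  {"tx":0.18,"ty":-0.228,"tz":0.02,"spin":0},
  {"tx":0.21,"ty":-0.266,"tz":0.02,"spin":0},
  {"tx":0.24,"ty":-0.304,"tz":0.02,"spin":0},
], gripper=-1)

```text
t: 2.15
ee_pos: [441.6, 286.3, 243.0]
orientation: [0.511, 3.099, 0.001]
ft_force: [1.3, 0.9, 0.4]
width: 88.2
grasp_force: 0.0
```

```bash
cat > look.py <<'E'
from h import *
import sys
np.set_printoptions(precision=1,suppress=True)
from scipy.spatial.transform import Rotation as Ro
def state():
    o=ctrl.get_obs(); M=Ro.from_rotvec(o["orientation"]).as_matrix()
    print("t %.1f tcp %s yfinger deg %.1f tilt %.3f w %.1f q %s"%(o["t"],o["ee_pos"],np.degrees(np.arctan2(M[1,1],M[0,1])),np.arccos(-M[2,2]),o["width"],o["qpos"].round(2)))
def look(names,pic=None,n="wrist",zs={}):
    C=cal(n)
    im=save(n,pic or "tmp")
    print("cam",-C[1].T@C[2])
    for o in names:
        for r in ctrl.pinpoint(o,n)[:3]:
            if r["score"]>.25: print(o,round(r["score"],2),np.array(r["uv"]),ray(n,r["uv"],zs.get(o,0),C)[:2])
    return im,C
E
python3 - <<'E'
from look import *
state()
look(["mat","stand","vial_blue","vial_red","oximeter","dropper"],"w1",zs=dict(dropper=3))
E
```

```text
t 2.1 tcp [441.6 286.3 243. ] yfinger deg 71.3 tilt 0.001 w 88.2 q [ 0.6  0.2  1.8  0.   1.1 -0.7]
cam [367.3 312.6 404.2]
mat 0.85 [ 76.7 294.3] [513.7 -70.8]
stand 0.94 [259.1 288.5] [595.  201.6]
vial_blue 0.83 [316.6 165. ] [440.2 340.6]
vial_red 0.97 [343.2 265.6] [598.8 335.2]
oximeter 0.81 [224.5 195.3] [439.6 206.1]
oximeter 0.57 [288.5 232.4] [521.3 273.7]
dropper 0.68 [318.1 164.2] [439.3 342.7]
```

View pics/w1.png

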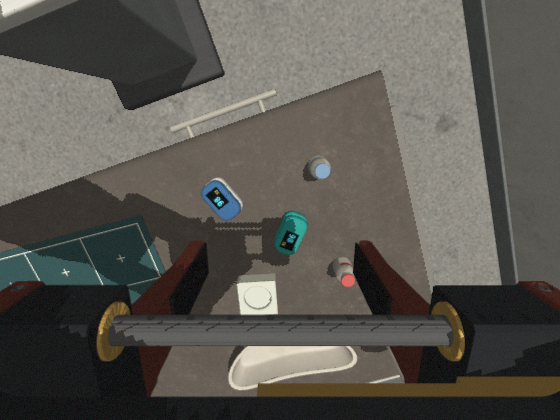

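The wrist view shows the blue oximeter at (222,199), turquoise look-alike at (291,232), stand at (258,295), blue vial at (319,168), and red vial at (345,272). The blue-shelled unit with the white lower shell is the right one. Next I'll fit box models to the outlines to get exact poses.

```bash
cat > fit.py <<'E'
from look import *
from scipy.optimize import minimize
a=np.linspace(0,2*np.pi,32,endpoint=False)
def box(l,w,h): return np.array([[x,y,z] for x in(-l/2,l/2) for y in(-w/2,w/2) for z in(0,h)])
def cyl(*rz): return np.vstack([np.c_[r*np.cos(a),r*np.sin(a),0*a+z] for r,z in rz])
V=cyl((13.5,0),(13.5,42),(9.5,50))
ox=np.vstack([box(30,58,25),box(34,54,25),box(26,50,30)])
S=dict(stand=box(56,56,22),oximeter=ox,mat=box(200,290,3),vial_blue=V,vial_red=V,vial_green=V,plaster=cyl((30,0),(30,25)))
def sil(P,C,p,z0):
    c,s=np.cos(p[2]),np.sin(p[2]); Q=np.c_[p[0]+c*P[:,0]-s*P[:,1],p[1]+s*P[:,0]+c*P[:,1],P[:,2]+z0]
    q=(C[1]@Q.T).T+C[2]; q=(C[0]@q.T).T; q=q[:,:2]/q[:,2:]
    m=np.zeros((420,560),np.uint8); cv2.fillConvexPoly(m,cv2.convexHull((q*16).round().astype(np.int32)),1,shift=4); return m
def fit(o,masks,p0,z0=0,noyaw=False):   # masks: list of (C,mask)
    def cost(p):
        p=list(p)+[0]*(3-len(p)); t=0
        for C,m in masks:
            s=cv2.GaussianBlur(sil(S[o],C,p,z0)*1.,(0,0),1); t+=((s-m)**2).sum()/m.sum()
        return t
    masks=[(C,cv2.GaussianBlur(m*1.,(0,0),1)) for C,m in masks]
    best=None
    for y in ([None] if noyaw else [p0[2]] if len(p0)>2 else np.arange(0,3.1,.4)):
        x0=list(p0[:2])+([] if y is None else [y])
        sm=np.vstack([x0]+[np.array(x0)+e for e in np.diag([8,8,.2])[:len(x0),:len(x0)]])
        r=minimize(cost,x0,method="Nelder-Mead",options=dict(initial_simplex=sm,xatol=.05,fatol=1e-4))
        if best is None or r.fun<best.fun: best=r
    return best.x,best.fun
def getmask(o,n,p):  # outline nearest to world point p
    C=cal(n); ctr=proj(n,p,C); L=[r for r in ctrl.outline_of(o,n) if r["score"]>.2]
    if not L: return None
    d=[np.hypot(*(np.argwhere(r["pixels"])[:,::-1].mean(0)-ctr)) for r in L]; i=int(np.argmin(d)); print(o,n,"score %.2f px off %.0f"%(L[i]["score"],d[i]))
    return C,L[i]["pixels"]
E
python3 - <<'E'
from fit import *
np.set_printoptions(precision=2)
for o,p,ny in [("oximeter",(440,200),0),("stand",(594,203),0),("vial_blue",(440,337),1),("vial_red",(596,337),1),("mat",(515,-71,0),0),("plaster",(558,-161),1)]:
    cams={"oximeter":["wrist","side","scene"],"stand":["wrist","side","scene"],"mat":["scene","side"],"plaster":["scene","side"]}.get(o,["wrist","side","scene"])
    ms=[(n,getmask(o,n,(*p[:2],15))) for n in cams]; ms=[m for m in ms if m[1]]
    z0=3 if o=="plaster" else 0
    for n,m in ms: print("  ",n,*fit(o,[m],p,z0,ny))
E
```

```text
oximeter wrist score 0.92 px off 6
oximeter side score 0.61 px off 2
oximeter scene score 0.49 px off 2
   wrist [436.64 206.9    1.94] 0.05708621438476527
   side [437.6  206.2    2.26] 0.06116566664888871
   scene [439.35 205.05   2.07] 0.051677672661774
stand wrist score 0.91 px off 1
stand side score 0.62 px off 2
stand scene score 0.87 px off 2
   wrist [595.6  202.7    2.86] 0.011100278945127167
   side [594.02 201.2   -0.27] 0.011369373879205632
   scene [596.11 198.04   1.24] 0.0025949289551318935
vial_blue wrist score 0.62 px off 6
vial_blue scene score 0.55 px off 3
   wrist [437.29 342.84] 0.05343317437311404
   scene [439.32 341.08] 0.2146320398605002
vial_red wrist score 0.69 px off 2
   wrist [593.23 335.33] 0.23106037998825651
mat scene score 0.79 px off 8
mat side score 0.90 px off 8
   scene [516.   -68.96  -0.06] 0.13285384967964833
   side [515.35 -66.88  -0.06] 0.11111606128390991
plaster scene score 0.66 px off 0
plaster side score 0.69 px off 1
   scene [ 557.5  -161.98] 0.07177636005849247
   side [ 555.79 -159.98] 0.07089022771548825
```

Request:
apply_moves([
  {"tx":0.035,"ty":-0.02,"tz":-0.02,"spin":1},
  {"tx":0.07,"ty":-0.04,"tz":-0.04,"spin":2},
  {"tx":0.105,"ty":-0.06,"tz":-0.06,"spin":2},
  {"tx":0.14,"ty":-0.08,"tz":-0.09,"spin":2},
  {"tx":0.154,"ty":-0.087,"tz":-0.12,"spin":2},
  {"tx":0.154,"ty":-0.087,"tz":-0.15,"spin":2},
  {"tx":0.154,"ty":-0.087,"tz":-0.18,"spin":2},
  {"tx":0.154,"ty":-0.087,"tz":-0.19,"spin":2},
], gripper=-1)

```text
t: 4.1
ee_pos: [592.8, 200.0, 49.5]
orientation: [-0.457, -3.104, 0.003]
ft_force: [-0.3, 0.2, 0.3]
width: 87.7
grasp_force: 0.0
```

Run:
```python
from fit import *
state()
look(["stand"],"w2")
m=getmask("stand","wrist",(595,201,15))
if m: print(fit("stand",[m],(595,201)))
```

```text
t 4.1 tcp [592.8 200.   49.5] yfinger deg 73.2 tilt 0.005 w 87.7 q [ 0.3  0.7  1.7 -0.   0.8 -1. ]
cam [518.5 224.  211.1]
stand 0.66 [281.7 234.4] [598.4 200.6]
stand wrist score 0.84 px off 3
(array([599.1, 199.3,   1.3]), np.float64(0.0027963700432369885))
```

View pics/w2.png

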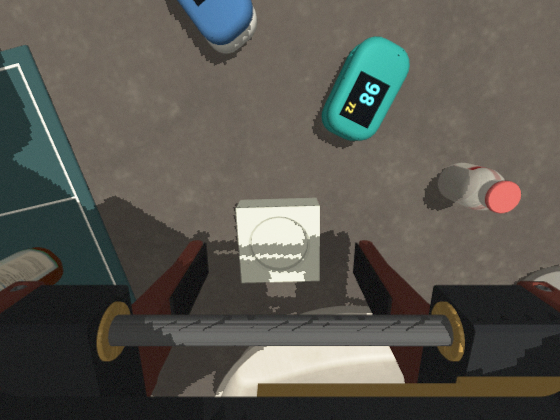

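The stand is centred between the fingers, at (279,240), with its sides aligned. Descending to grip it.

Request:
apply_moves([
  {"tx":0.005,"ty":-0.001,"tz":-0.02,"spin":0},
  {"tx":0.005,"ty":-0.001,"tz":-0.035,"spin":0},
  {"tx":0.005,"ty":-0.001,"tz":-0.044,"spin":0},
  {"tx":0.005,"ty":-0.001,"tz":-0.044,"spin":0},
  {"tx":0.005,"ty":-0.001,"tz":-0.044,"spin":0},
  {"tx":0.005,"ty":-0.001,"tz":-0.044,"spin":0},
  {"tx":0.005,"ty":-0.001,"tz":-0.044,"spin":0},
  {"tx":0.005,"ty":-0.001,"tz":-0.044,"spin":0},
], gripper=-1)

```text
t: 5.05
ee_pos: [599.9, 200.0, 9.2]
orientation: [0.457, 3.108, 0.0]
ft_force: [1.3, 1.0, -0.5]
width: 87.7
grasp_force: 0.0
```

Request:
apply_moves([
  {"tx":0,"ty":0,"tz":0,"spin":0},
  {"tx":0,"ty":0,"tz":0,"spin":0},
  {"tx":0,"ty":0,"tz":0,"spin":0},
  {"tx":0,"ty":0,"tz":0,"spin":0},
  {"tx":0,"ty":0,"tz":0,"spin":0},
  {"tx":0,"ty":0,"tz":0,"spin":0},
  {"tx":0,"ty":0,"tz":0,"spin":0},
  {"tx":0,"ty":0,"tz":0,"spin":0},
], gripper=1)

```text
t: 5.85
ee_pos: [599.5, 199.8, 8.6]
orientation: [-0.457, -3.108, 0.0]
ft_force: [-0.7, -0.2, 0.9]
width: 56.2
grasp_force: 29.9
```

Request:
apply_moves([
  {"tx":0,"ty":0,"tz":0.04,"spin":0},
  {"tx":0,"ty":0,"tz":0.08,"spin":-8},
  {"tx":0,"ty":-0.03,"tz":0.12,"spin":-16},
  {"tx":-0.01,"ty":-0.07,"tz":0.15,"spin":-24},
  {"tx":-0.02,"ty":-0.1,"tz":0.17,"spin":-32},
  {"tx":-0.03,"ty":-0.12,"tz":0.18,"spin":-40},
  {"tx":-0.03,"ty":-0.13,"tz":0.18,"spin":-48},
  {"tx":-0.03,"ty":-0.13,"tz":0.18,"spin":-56},
])

```text
t: 6.65
ee_pos: [569.5, 68.5, 189.4]
orientation: [1.872, 2.522, 0.001]
ft_force: [0.3, -0.6, -1.5]
width: 55.8
grasp_force: 29.9
```

Request:
apply_moves([
  {"tx":0,"ty":0,"tz":0,"spin":-8},
  {"tx":0,"ty":0,"tz":0,"spin":-16},
  {"tx":0,"ty":0,"tz":0,"spin":-21},
  {"tx":0,"ty":0,"tz":0,"spin":-21},
  {"tx":0,"ty":0,"tz":0,"spin":-21},
  {"tx":0,"ty":0,"tz":0,"spin":-21},
  {"tx":0,"ty":0,"tz":0,"spin":-21},
  {"tx":0,"ty":0,"tz":0,"spin":-21},
])

```text
t: 7.45
ee_pos: [569.6, 70.0, 188.7]
orientation: [-2.292, -2.149, 0.0]
ft_force: [-0.1, 0.2, -0.8]
width: 55.5
grasp_force: 29.9
```

Run:
```python
from fit import *
state(); print(ctrl.get_obs()["grasp_force"])
look(["mat","dropper","plaster"],"w3",zs=dict(dropper=3,plaster=3))
```

```text
t 7.5 tcp [569.6  70.  188.7] yfinger deg -3.7 tilt 0.000 w 55.5 q [0.1 0.4 1.8 0.  1.  0.2]
29.932543337345123
cam [575.9 150.2 350. ]
plaster 0.58 [284.2 349.1] [ 561.6 -162.9]
```

View pics/w3.png

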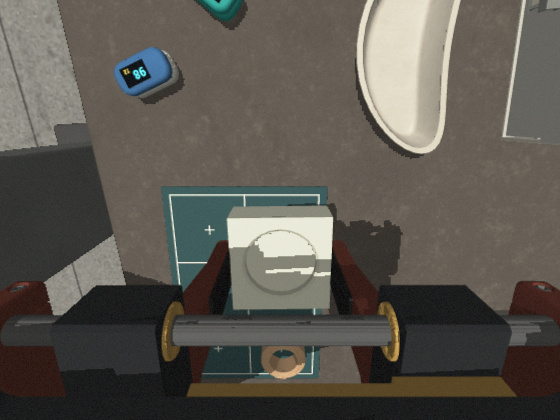

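The mat's left edge runs (162,187) to (327,186). The front-left cross is at (209,230) and the front-right cross at (218,348), with the plaster at (283,360).

Run:
```python
from fit import *
im=cv2.imread("pics/w3.png")
C=cal("wrist")
g=cv2.cvtColor(im,cv2.COLOR_BGR2GRAY)
for uv,m in [((162.5,187),(-100,145)),((327,186),(100,145)),((209,230),(-45,90)),((218,348),(-45,-90))]:
    x0,y0=int(uv[0])-6,int(uv[1])-6
    w=g[y0:y0+13,x0:x0+13].astype(float); w=np.clip(w-np.median(w)-25,0,None); yy,xx=np.mgrid[y0:y0+13,x0:x0+13]
    c=((w*xx).sum()/w.sum(),(w*yy).sum()/w.sum()) if m[0]==-45 else uv
    p=ray("wrist",c,3,C); th=-.06; R=np.array([[np.cos(th),-np.sin(th)],[np.sin(th),np.cos(th)]])
    print(m,np.array(c),p[:2],"origin",p[:2]-R@np.array(m))
```

```text
(-100, 145) [162.5 187. ] [430.6  81.7] origin [521.7 -69. ]
(100, 145) [327 186] [626.6  70.4] origin [518.1 -68.3]
(-45, 90) [209.1 229.3] [479.   24.6] origin [518.5 -67.9]
(-45, -90) [218.  346.2] [ 468.1 -151.9] origin [518.5 -64.8]
```

Request:
apply_moves([
  {"tx":-0.002,"ty":-0.045,"tz":0,"spin":0},
  {"tx":-0.004,"ty":-0.09,"tz":0,"spin":0},
  {"tx":-0.006,"ty":-0.14,"tz":0,"spin":0},
  {"tx":-0.006,"ty":-0.14,"tz":-0.03,"spin":0},
  {"tx":-0.006,"ty":-0.14,"tz":-0.07,"spin":0},
  {"tx":-0.006,"ty":-0.14,"tz":-0.11,"spin":0},
  {"tx":-0.006,"ty":-0.14,"tz":-0.14,"spin":0},
  {"tx":-0.006,"ty":-0.14,"tz":-0.16,"spin":0},
])

```text
t: 8.45
ee_pos: [562.4, -70.1, 26.4]
orientation: [-2.291, -2.147, 0.003]
ft_force: [0.5, 0.3, -0.4]
width: 55.7
grasp_force: 29.9
```

Request:
apply_moves([
  {"tx":0,"ty":0,"tz":-0.006,"spin":0},
  {"tx":0,"ty":0,"tz":-0.012,"spin":0},
  {"tx":0,"ty":0,"tz":-0.016,"spin":0},
  {"tx":0,"ty":0,"tz":-0.0165,"spin":0},
  {"tx":0,"ty":0,"tz":-0.0165,"spin":0},
  {"tx":0,"ty":0,"tz":-0.0165,"spin":0},
  {"tx":0,"ty":0,"tz":-0.0165,"spin":0},
  {"tx":0,"ty":0,"tz":-0.0165,"spin":0},
])

```text
t: 9.25
ee_pos: [563.8, -70.1, 12.5]
orientation: [2.292, 2.148, 0.001]
ft_force: [-0.0, 0.9, -1.4]
width: 55.8
grasp_force: 29.9
```

Request:
apply_moves([
  {"tx":0,"ty":0,"tz":0,"spin":0},
  {"tx":0,"ty":0,"tz":0,"spin":0},
  {"tx":0,"ty":0,"tz":0,"spin":0},
  {"tx":0,"ty":0,"tz":0,"spin":0},
  {"tx":0,"ty":0,"tz":0,"spin":0},
  {"tx":0,"ty":0,"tz":0.03,"spin":0},
  {"tx":0,"ty":0,"tz":0.07,"spin":0},
  {"tx":0,"ty":0,"tz":0.12,"spin":0},
], gripper=-1)

```text
t: 10.05
ee_pos: [562.2, -69.9, 132.0]
orientation: [-2.29, -2.146, 0.004]
ft_force: [1.3, -0.7, -0.7]
width: 87.9
grasp_force: 0.0
```

Run:
```python
from fit import *
state()
look(["stand","vial_blue"],"w4",zs=dict(stand=3))
m=getmask("stand","wrist",(563,-70,15))
if m: print(fit("stand",[m],(563,-70),3))
for n in("side","scene"):
    save(n,n+"4"); m=getmask("stand",n,(563,-70,15))
    if m: print(fit("stand",[m],(563,-70),3))
```

```text
t 10.1 tcp [562.2 -69.9 132. ] yfinger deg -3.7 tilt 0.004 w 87.9 q [-0.1  0.5  1.8  0.   0.9 -0.1]
cam [569.1  10.2 293.3]
stand 0.64 [283.4 198.3] [566.2 -66.2]
stand wrist score 0.56 px off 8
(array([570.3, -68.5,   3.1]), np.float64(0.004407076879645555))
stand side score 0.85 px off 1
(array([562.9, -65.4,  -0.1]), np.float64(0.03115206637039976))
stand scene score 0.73 px off 1
(array([562.8, -68. ,   1.5]), np.float64(0.01680973230862018))
```

View pics/w4.png

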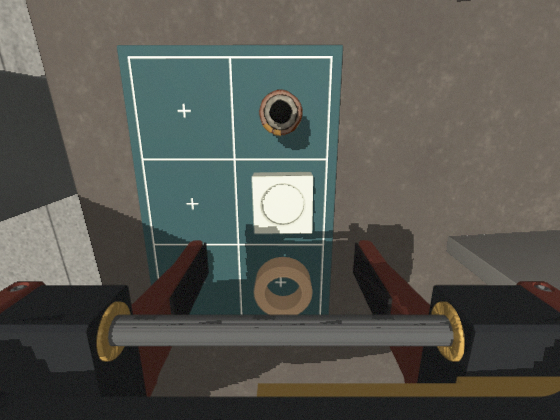

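The stand is centred in the back-middle square at (283,203), and the dropper (281,112) and plaster (283,287) are undisturbed. Next is the blue vial.

Request:
apply_moves([
  {"tx":-0.01,"ty":0.03,"tz":0.03,"spin":0},
  {"tx":-0.02,"ty":0.075,"tz":0.05,"spin":0},
  {"tx":-0.035,"ty":0.12,"tz":0.06,"spin":0},
  {"tx":-0.05,"ty":0.165,"tz":0.06,"spin":0},
  {"tx":-0.065,"ty":0.21,"tz":0.06,"spin":0},
  {"tx":-0.08,"ty":0.255,"tz":0.06,"spin":0},
  {"tx":-0.095,"ty":0.3,"tz":0.06,"spin":0},
  {"tx":-0.11,"ty":0.345,"tz":0.06,"spin":0},
])

```text
t: 11.25
ee_pos: [452.1, 276.3, 190.8]
orientation: [-2.292, -2.148, 0.004]
ft_force: [0.7, 0.4, 1.1]
width: 87.8
grasp_force: 0.0
```

Run:
```python
from fit import *
state()
look(["vial_blue"],"w5")
m=getmask("vial_blue","wrist",(439,340,25))
if m: print(fit("vial_blue",[m],(439,340),0,True))
```

```text
t 11.2 tcp [452.1 276.3 190.8] yfinger deg -3.7 tilt 0.002 w 87.8 q [ 0.5  0.3  1.9 -0.   0.9  0.6]
cam [458.8 356.7 352.1]
vial_blue 0.98 [268.3 133.9] [443.2 340.9]
vial_blue wrist score 0.89 px off 4
(array([440.5, 345.1]), np.float64(0.047443506186060885))
```

Request:
apply_moves([
  {"tx":-0.005,"ty":0.03,"tz":0,"spin":0},
  {"tx":-0.011,"ty":0.066,"tz":0,"spin":0},
  {"tx":-0.011,"ty":0.066,"tz":-0.03,"spin":0},
  {"tx":-0.011,"ty":0.066,"tz":-0.07,"spin":0},
  {"tx":-0.011,"ty":0.066,"tz":-0.1,"spin":0},
  {"tx":-0.011,"ty":0.066,"tz":-0.115,"spin":0},
  {"tx":-0.011,"ty":0.066,"tz":-0.115,"spin":0},
  {"tx":-0.011,"ty":0.066,"tz":-0.115,"spin":0},
])

```text
t: 12.2
ee_pos: [443.3, 340.5, 77.6]
orientation: [2.293, 2.147, 0.0]
ft_force: [0.2, 0.0, 0.7]
width: 87.9
grasp_force: 0.0
```

Run:
```python
from fit import *
state()
look(["vial_blue"],"w6")
m=getmask("vial_blue","wrist",(440,342,25))
if m: print(fit("vial_blue",[m],(440,342),0,True))
```

```text
t 12.2 tcp [443.3 340.5  77.6] yfinger deg -3.8 tilt 0.000 w 87.9 q [ 0.6  0.5  1.9 -0.   0.7  0.7]
cam [449.7 420.7 238.9]
vial_blue 0.78 [275.7 218. ] [440.6 340.9]
vial_blue wrist score 0.65 px off 1
(array([440.9, 342.5]), np.float64(0.05188788091630806))
```

View pics/w6.png

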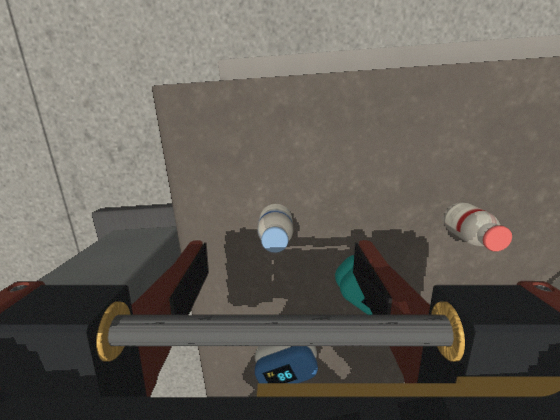

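The blue vial is centred between the fingers at (275,228). Descending, then closing.

Request:
apply_moves([
  {"tx":-0.001,"ty":0.001,"tz":-0.02,"spin":0},
  {"tx":-0.001,"ty":0.001,"tz":-0.045,"spin":0},
  {"tx":-0.001,"ty":0.001,"tz":-0.06,"spin":0},
  {"tx":-0.001,"ty":0.001,"tz":-0.064,"spin":0},
  {"tx":-0.001,"ty":0.001,"tz":-0.064,"spin":0},
  {"tx":-0.001,"ty":0.001,"tz":-0.064,"spin":0},
  {"tx":-0.001,"ty":0.001,"tz":-0.064,"spin":0},
  {"tx":-0.001,"ty":0.001,"tz":-0.064,"spin":0},
])

```text
t: 13.15
ee_pos: [442.0, 342.2, 13.9]
orientation: [2.292, 2.148, 0.002]
ft_force: [-0.6, -0.1, -1.2]
width: 88.0
grasp_force: 0.0
```

Request:
apply_moves([
  {"tx":0,"ty":0,"tz":0,"spin":0},
  {"tx":0,"ty":0,"tz":0,"spin":0},
  {"tx":0,"ty":0,"tz":0,"spin":0},
  {"tx":0,"ty":0,"tz":0,"spin":0},
  {"tx":0,"ty":0,"tz":0,"spin":0},
  {"tx":0,"ty":0,"tz":0,"spin":0},
  {"tx":0,"ty":0,"tz":0,"spin":0},
  {"tx":0,"ty":0,"tz":0,"spin":0},
], gripper=1)

```text
t: 13.95
ee_pos: [441.6, 341.9, 13.2]
orientation: [-2.292, -2.148, 0.0]
ft_force: [-0.4, 0.3, 0.6]
width: 27.3
grasp_force: 0.1
```

Request:
apply_moves([
  {"tx":0,"ty":0,"tz":0.04,"spin":0},
  {"tx":0,"ty":0,"tz":0.08,"spin":0},
  {"tx":0.01,"ty":-0.03,"tz":0.11,"spin":0},
  {"tx":0.025,"ty":-0.075,"tz":0.13,"spin":0},
  {"tx":0.04,"ty":-0.12,"tz":0.14,"spin":0},
  {"tx":0.055,"ty":-0.165,"tz":0.14,"spin":0},
  {"tx":0.07,"ty":-0.21,"tz":0.14,"spin":0},
  {"tx":0.085,"ty":-0.255,"tz":0.14,"spin":0},
])

```text
t: 14.75
ee_pos: [526.9, 85.1, 153.5]
orientation: [2.292, 2.148, 0.001]
ft_force: [0.8, 0.9, -0.1]
width: 26.4
grasp_force: 30.0
```

Run:
```python
from fit import *
state()
```

```text
t 14.8 tcp [526.9  85.1 153.5] yfinger deg -3.7 tilt 0.001 w 26.4 q [0.1 0.4 1.9 0.  0.9 0.2]
```

Request:
apply_moves([
  {"tx":0.009,"ty":-0.04,"tz":0,"spin":0},
  {"tx":0.018,"ty":-0.08,"tz":0,"spin":0},
  {"tx":0.027,"ty":-0.12,"tz":0,"spin":0},
  {"tx":0.037,"ty":-0.154,"tz":0,"spin":0},
  {"tx":0.037,"ty":-0.154,"tz":-0.03,"spin":0},
  {"tx":0.037,"ty":-0.154,"tz":-0.07,"spin":0},
  {"tx":0.037,"ty":-0.154,"tz":-0.093,"spin":0},
  {"tx":0.037,"ty":-0.154,"tz":-0.093,"spin":0},
])

```text
t: 15.55
ee_pos: [560.9, -66.9, 57.1]
orientation: [-2.289, -2.144, 0.006]
ft_force: [-0.4, -0.4, 0.3]
width: 26.4
grasp_force: 30.0
```

Run:
```python
from fit import *
for i in range(3):
    state(); look(["stand","vial_blue"],"w7",zs=dict(stand=3,vial_blue=46))
m=getmask("stand","wrist",(563,-70,15))
if m: print(fit("stand",[m],(563,-70),3))
```

```text
t 15.6 tcp [560.9 -66.9  57.1] yfinger deg -3.7 tilt 0.006 w 26.4 q [-0.1  0.6  1.9  0.   0.7 -0.1]
cam [568.3  13.2 218.4]
stand 0.74 [286.7 227.9] [566.7 -67.2]
vial_blue 0.71 [281.3 250.6] [562.7 -66.3]
t 15.7 tcp [564.3 -67.1  61.1] yfinger deg -3.7 tilt 0.001 w 26.6 q [-0.1  0.6  1.9  0.   0.7 -0.1]
cam [570.5  13.1 222.5]
stand 0.75 [280.5 223.8] [565.9 -65.3]
vial_blue 0.63 [278.7 250.7] [564.4 -68.3]
t 15.8 tcp [564.7 -67.1  61.8] yfinger deg -3.7 tilt 0.003 w 26.6 q [-0.1  0.6  1.9 -0.   0.7 -0.1]
cam [570.6  13.2 223. ]
stand 0.87 [281.2 224. ] [566.9 -65.7]
vial_blue 0.79 [281.4 251.3] [566.6 -69.1]
stand wrist score 0.59 px off 20
(array([564.8, -65.1,   3.1]), np.float64(0.6212846435736271))
```

View pics/w7.png

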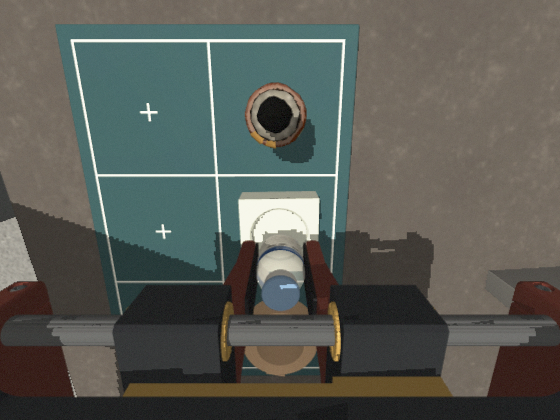

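The vial at (281,265) hangs above the recess at (281,228), lined up in the finger direction. Lowering slowly.

Request:
apply_moves([
  {"tx":-0.001,"ty":-0.002,"tz":-0.008,"spin":0},
  {"tx":-0.001,"ty":-0.002,"tz":-0.016,"spin":0},
  {"tx":-0.001,"ty":-0.002,"tz":-0.022,"spin":0},
  {"tx":-0.001,"ty":-0.002,"tz":-0.026,"spin":0},
  {"tx":-0.001,"ty":-0.002,"tz":-0.028,"spin":0},
  {"tx":-0.001,"ty":-0.002,"tz":-0.028,"spin":0},
  {"tx":-0.001,"ty":-0.002,"tz":-0.028,"spin":0},
  {"tx":-0.001,"ty":-0.002,"tz":-0.028,"spin":0},
])

```text
t: 16.85
ee_pos: [562.3, -69.0, 32.1]
orientation: [-2.292, -2.148, 0.001]
ft_force: [-2.4, -0.1, 2.7]
width: 26.4
grasp_force: 30.0
```

Run:
```python
from fit import *
state(); state(); print(ctrl.get_obs()["ft_force"])
im=save("side","s8"); C=cal("side"); u=proj("side",(563,-70,30),C).astype(int); print(u)
c=im[u[1]-45:u[1]+35,u[0]-50:u[0]+50,::-1]; cv2.imwrite("pics/s8c.png",cv2.resize(c,None,fx=6,fy=6,interpolation=cv2.INTER_CUBIC))
```

```text
t 16.9 tcp [562.3 -69.   32.1] yfinger deg -3.7 tilt 0.001 w 26.4 q [-0.1  0.6  1.9 -0.   0.7 -0.1]
t 16.9 tcp [562.3 -69.   32.1] yfinger deg -3.7 tilt 0.001 w 26.4 q [-0.1  0.6  1.9 -0.   0.7 -0.1]
[-2.4 -0.1  2.7]
[294 227]
```

View pics/s8c.png

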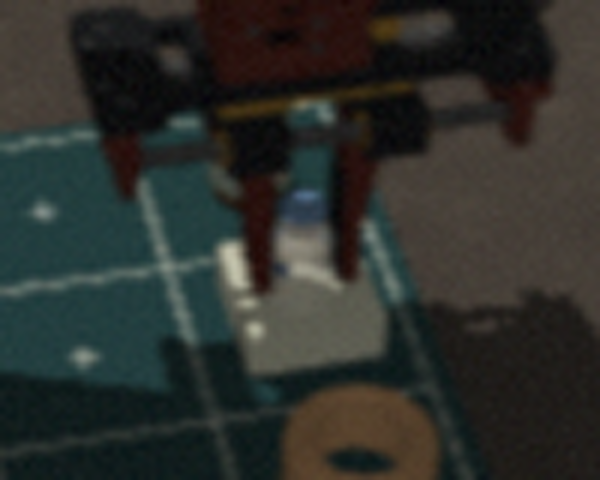

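The vial is in the recess, at about (305,235) in the crop. Releasing and lifting, then heading for the oximeter.

Request:
apply_moves([
  {"tx":0,"ty":0,"tz":0,"spin":0},
  {"tx":0,"ty":0,"tz":0,"spin":0},
  {"tx":0,"ty":0,"tz":0,"spin":0},
  {"tx":0,"ty":0,"tz":0,"spin":0},
  {"tx":0,"ty":0,"tz":0,"spin":0},
  {"tx":0,"ty":0,"tz":0.03,"spin":0},
  {"tx":0,"ty":0,"tz":0.07,"spin":0},
  {"tx":0,"ty":0,"tz":0.12,"spin":0},
], gripper=-1)

```text
t: 17.7
ee_pos: [561.2, -68.9, 151.9]
orientation: [-2.29, -2.146, 0.004]
ft_force: [0.1, -0.3, -0.6]
width: 85.9
grasp_force: 0.0
```

Request:
apply_moves([
  {"tx":0,"ty":0,"tz":0.04,"spin":-8},
  {"tx":-0.015,"ty":0.035,"tz":0.05,"spin":-16},
  {"tx":-0.03,"ty":0.075,"tz":0.05,"spin":-24},
  {"tx":-0.05,"ty":0.12,"tz":0.05,"spin":-32},
  {"tx":-0.07,"ty":0.16,"tz":0.05,"spin":-40},
  {"tx":-0.09,"ty":0.2,"tz":0.04,"spin":-48},
  {"tx":-0.105,"ty":0.24,"tz":0.02,"spin":-56},
  {"tx":-0.12,"ty":0.27,"tz":0,"spin":-62},
])

```text
t: 18.5
ee_pos: [442.6, 202.9, 152.6]
orientation: [-3.072, -0.652, -0.005]
ft_force: [0.2, -0.2, 0.2]
width: 87.6
grasp_force: 0.0
```

Request:
apply_moves([
  {"tx":0,"ty":0,"tz":-0.02,"spin":0},
  {"tx":0,"ty":0,"tz":-0.04,"spin":0},
  {"tx":0,"ty":0,"tz":-0.04,"spin":0},
  {"tx":0,"ty":0,"tz":-0.04,"spin":0},
  {"tx":0,"ty":0,"tz":-0.04,"spin":0},
  {"tx":0,"ty":0,"tz":-0.04,"spin":0},
  {"tx":0,"ty":0,"tz":-0.04,"spin":0},
  {"tx":0,"ty":0,"tz":-0.04,"spin":0},
])

```text
t: 19.3
ee_pos: [442.9, 200.9, 112.7]
orientation: [-3.071, -0.66, -0.001]
ft_force: [0.5, 0.3, -0.5]
width: 88.1
grasp_force: 0.0
```

Run:
```python
from fit import *
np.set_printoptions(precision=2)
state()
im,C=look(["oximeter"],"w9")
m=getmask("oximeter","wrist",(438,206,15))
if m: print(fit("oximeter",[m],(438,206)))
```

```text
t 19.3 tcp [442.95 200.89 112.68] yfinger deg -65.7 tilt 0.001 w 88.1 q [0.4  0.39 2.01 0.   0.74 1.55]
cam [516.52 234.3  274.07]
oximeter 0.8 [236.4  97.3] [517.46 276.61]
oximeter 0.76 [276.6 208.6] [439.92 203.77]
oximeter wrist score 0.91 px off 3
(array([440.  , 204.26,  -1.17]), np.float64(0.1008127764011475))
```

View pics/w9.png

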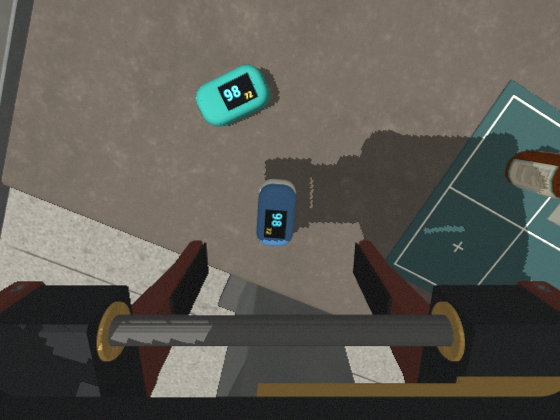

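The blue oximeter at (276,213) is aligned between the fingers; the turquoise one at (237,93) is clear.

Request:
apply_moves([
  {"tx":-0.003,"ty":0.003,"tz":-0.02,"spin":-1},
  {"tx":-0.003,"ty":0.003,"tz":-0.05,"spin":-1},
  {"tx":-0.003,"ty":0.003,"tz":-0.08,"spin":-1},
  {"tx":-0.003,"ty":0.003,"tz":-0.1,"spin":-1},
  {"tx":-0.003,"ty":0.003,"tz":-0.107,"spin":-1},
  {"tx":-0.003,"ty":0.003,"tz":-0.107,"spin":-1},
  {"tx":-0.003,"ty":0.003,"tz":-0.107,"spin":-1},
  {"tx":-0.003,"ty":0.003,"tz":-0.107,"spin":-1},
])

```text
t: 20.25
ee_pos: [440.4, 204.3, 6.2]
orientation: [-3.077, -0.634, -0.003]
ft_force: [-0.9, -0.2, 0.3]
width: 88.0
grasp_force: 0.0
```

Request:
apply_moves([
  {"tx":0,"ty":0,"tz":0,"spin":0},
  {"tx":0,"ty":0,"tz":0,"spin":0},
  {"tx":0,"ty":0,"tz":0,"spin":0},
  {"tx":0,"ty":0,"tz":0,"spin":0},
  {"tx":0,"ty":0,"tz":0,"spin":0},
  {"tx":0,"ty":0,"tz":0,"spin":0},
  {"tx":0,"ty":0,"tz":0,"spin":0},
  {"tx":0,"ty":0,"tz":0,"spin":0},
], gripper=1)

```text
t: 21.05
ee_pos: [439.6, 203.9, 5.1]
orientation: [3.077, 0.634, -0.0]
ft_force: [0.2, -0.1, -0.3]
width: 33.0
grasp_force: 29.5
```

Run:
```python
from look import *
state()
```

```text
t 21.1 tcp [439.6 203.9   5.1] yfinger deg -66.7 tilt 0.000 w 33.0 q [ 0.4  0.6  2.  -0.   0.5  1.6]
```

Request:
apply_moves([
  {"tx":0,"ty":0,"tz":0.04,"spin":0},
  {"tx":0,"ty":0,"tz":0.08,"spin":-7},
  {"tx":0.01,"ty":-0.04,"tz":0.1,"spin":-14},
  {"tx":0.02,"ty":-0.085,"tz":0.1,"spin":-21},
  {"tx":0.03,"ty":-0.13,"tz":0.1,"spin":-27},
  {"tx":0.039,"ty":-0.179,"tz":0.1,"spin":-27},
  {"tx":0.039,"ty":-0.179,"tz":0.07,"spin":-27},
  {"tx":0.039,"ty":-0.179,"tz":0.05,"spin":-27},
])

```text
t: 21.85
ee_pos: [478.8, 23.0, 54.5]
orientation: [-3.14, 0.108, -0.001]
ft_force: [0.5, -0.5, -0.7]
width: 33.0
grasp_force: 29.5
```

Run:
```python
from fit import *
look(["oximeter"],"w10"); state()
look(["oximeter"],"w10"); state()
```

```text
cam [559.3  18.3 215.9]
oximeter 0.78 [281.4 253. ] [457.6  24.5]
oximeter 0.5 [400.9 168.5] [518.9 -67. ]
t 21.9 tcp [476.6  24.2  53.2] yfinger deg -93.8 tilt 0.005 w 32.9 q [0.  0.5 2.  0.  0.6 1.7]
cam [558.   19.8 214.1]
oximeter 0.75 [279.5 253.6] [455.2  27.1]
t 22.1 tcp [478.3  25.   55.1] yfinger deg -93.7 tilt 0.001 w 33.0 q [0.  0.5 2.  0.  0.6 1.7]
```

View pics/w10.png

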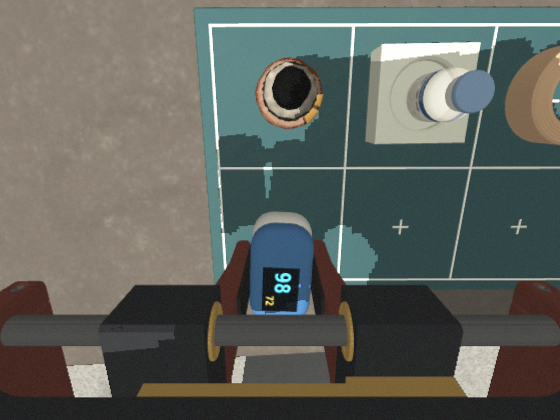

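The oximeter at (281,262) hangs over the front-left square, which spans columns about 222 to 340, and the blue vial stands in the stand at (445,95). Lowering and releasing.

Request:
apply_moves([
  {"tx":0,"ty":0,"tz":-0.015,"spin":0},
  {"tx":0,"ty":0,"tz":-0.03,"spin":0},
  {"tx":0,"ty":0,"tz":-0.04,"spin":0},
  {"tx":0,"ty":0,"tz":-0.044,"spin":0},
  {"tx":0,"ty":0,"tz":-0.0465,"spin":0},
  {"tx":0,"ty":0,"tz":-0.0465,"spin":0},
  {"tx":0,"ty":0,"tz":-0.0465,"spin":0},
  {"tx":0,"ty":0,"tz":-0.0465,"spin":0},
])

```text
t: 22.85
ee_pos: [478.9, 24.9, 9.1]
orientation: [-3.14, 0.102, -0.001]
ft_force: [-0.9, 0.0, -1.3]
width: 33.2
grasp_force: 29.5
```

Request:
apply_moves([
  {"tx":0,"ty":0,"tz":0,"spin":0},
  {"tx":0,"ty":0,"tz":0,"spin":0},
  {"tx":0,"ty":0,"tz":0,"spin":0},
  {"tx":0,"ty":0,"tz":0,"spin":0},
  {"tx":0,"ty":0,"tz":0,"spin":0},
  {"tx":0,"ty":0,"tz":0.03,"spin":0},
  {"tx":0,"ty":0,"tz":0.07,"spin":0},
  {"tx":0,"ty":0,"tz":0.12,"spin":0},
], gripper=-1)

```text
t: 23.65
ee_pos: [477.2, 24.9, 128.7]
orientation: [3.14, -0.102, -0.006]
ft_force: [1.4, 0.5, 0.8]
width: 88.0
grasp_force: 0.0
```

Run:
```python
from fit import *
state()
look(["oximeter"],"w11",zs=dict(oximeter=3))
m=getmask("oximeter","wrist",(478,25,18))
if m: print(fit("oximeter",[m],(478,25),3))
```

```text
t 23.6 tcp [477.2  24.9 128.7] yfinger deg -93.7 tilt 0.004 w 88.0 q [0.  0.4 2.  0.  0.8 1.7]
cam [558.4  20.5 289.7]
oximeter 0.62 [ 23.  178.2] [517.9 275.6]
oximeter wrist score 0.77 px off 8
(array([486. ,  25.7,   1.5]), np.float64(0.07092757453039457))
```

Request:
apply_moves([
  {"tx":0,"ty":0,"tz":0.03,"spin":8},
  {"tx":0,"ty":0.02,"tz":0.06,"spin":16},
  {"tx":0.01,"ty":0.06,"tz":0.07,"spin":24},
  {"tx":0.02,"ty":0.1,"tz":0.07,"spin":32},
  {"tx":0.03,"ty":0.14,"tz":0.07,"spin":40},
  {"tx":0.04,"ty":0.18,"tz":0.07,"spin":48},
  {"tx":0.05,"ty":0.22,"tz":0.07,"spin":56},
  {"tx":0.06,"ty":0.25,"tz":0.07,"spin":64},
])

```text
t: 24.6
ee_pos: [537.9, 276.9, 196.5]
orientation: [-2.711, -1.586, 0.004]
ft_force: [-0.5, -0.6, 0.2]
width: 87.7
grasp_force: 0.0
```

Request:
apply_moves([
  {"tx":0,"ty":0.01,"tz":0,"spin":8},
  {"tx":0,"ty":0.02,"tz":0,"spin":16},
  {"tx":0,"ty":0.03,"tz":0,"spin":24},
  {"tx":0,"ty":0.04,"tz":0,"spin":32},
  {"tx":0,"ty":0.05,"tz":0,"spin":40},
  {"tx":0,"ty":0.05,"tz":0,"spin":48},
  {"tx":0,"ty":0.05,"tz":0,"spin":56},
  {"tx":0,"ty":0.05,"tz":0,"spin":64},
])

```text
t: 25.4
ee_pos: [537.7, 324.6, 196.2]
orientation: [-1.459, -2.78, 0.004]
ft_force: [-0.2, 0.1, -0.6]
width: 87.7
grasp_force: 0.0
```

Request:
apply_moves([
  {"tx":0.01,"ty":0,"tz":-0.01,"spin":8},
  {"tx":0.02,"ty":0,"tz":-0.03,"spin":16},
  {"tx":0.03,"ty":0,"tz":-0.05,"spin":24},
  {"tx":0.04,"ty":0.005,"tz":-0.07,"spin":32},
  {"tx":0.05,"ty":0.01,"tz":-0.09,"spin":37},
  {"tx":0.05,"ty":0.01,"tz":-0.1,"spin":37},
  {"tx":0.05,"ty":0.01,"tz":-0.1,"spin":37},
  {"tx":0.05,"ty":0.01,"tz":-0.1,"spin":37},
])

```text
t: 26.2
ee_pos: [587.9, 334.6, 98.1]
orientation: [-0.514, -3.098, 0.001]
ft_force: [0.9, -0.8, 0.6]
width: 88.2
grasp_force: 0.0
```

Run:
```python
from fit import *
state()
look(["vial_red"],"w12")
m=getmask("vial_red","wrist",(596,337,25))
if m: print(fit("vial_red",[m],(596,337),0,True))
```

```text
t 26.2 tcp [587.9 334.6  98.1] yfinger deg 71.2 tilt 0.001 w 88.2 q [ 0.5  0.6  1.6  0.   0.9 -0.7]
cam [513.9 361.2 259.6]
vial_red 0.7 [280.1 219.5] [597.6 332.5]
vial_red wrist score 0.95 px off 5
(array([594.5, 333.6]), np.float64(0.11967755923757127))
```

View pics/w12.png

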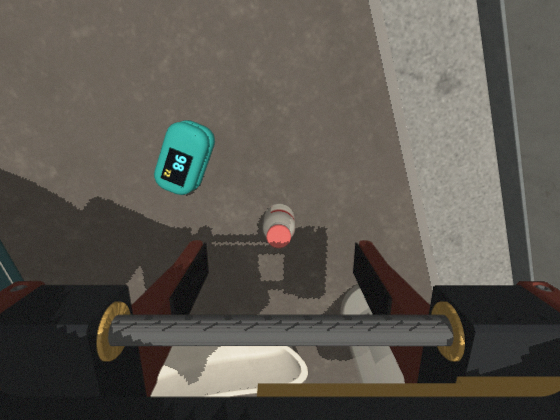

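The red vial at (279,226) is centred between the fingers. The white bottle's base is near (375,320), so I'll check its clearance.

Run:
```python
from fit import *
A,B=cal("scene"),cal("side")
X=cv2.triangulatePoints(A[0]@np.c_[A[1],A[2]],B[0]@np.c_[B[1],B[2]],np.array([[187.],[97]]),np.array([[297.],[78]]))
print("bottle top",(X[:3]/X[3]).ravel())
for uv in [(345,310),(350,290),(375,290)]: print(ray("wrist",uv,10)[:2])
print(ray("scene",(182,145),5)[:2],ray("scene",(204,150),5)[:2],ray("side",(287,133),5)[:2],ray("side",(305,133),5)[:2])
```

```text
bottle top [713.6 390.  182.8]
[705.9 364.3]
[685.7 374.8]
[693.5 397.6]
[700.6 430.9] [709.  350.5] [683.1 374.1] [738.6 359.3]
```

Request:
apply_moves([
  {"tx":0.008,"ty":-0.001,"tz":0,"spin":0},
  {"tx":0.008,"ty":-0.001,"tz":-0.03,"spin":0},
  {"tx":0.008,"ty":-0.001,"tz":-0.06,"spin":0},
  {"tx":0.008,"ty":-0.001,"tz":-0.08,"spin":0},
  {"tx":0.008,"ty":-0.001,"tz":-0.085,"spin":0},
  {"tx":0.008,"ty":-0.001,"tz":-0.085,"spin":0},
  {"tx":0.008,"ty":-0.001,"tz":-0.085,"spin":0},
  {"tx":0.008,"ty":-0.001,"tz":-0.085,"spin":0},
])

```text
t: 27.15
ee_pos: [597.7, 334.4, 15.3]
orientation: [0.511, 3.098, 0.002]
ft_force: [0.3, -0.9, 1.5]
width: 87.8
grasp_force: 0.0
```

Request:
apply_moves([
  {"tx":0,"ty":0,"tz":0,"spin":0},
  {"tx":0,"ty":0,"tz":0,"spin":0},
  {"tx":0,"ty":0,"tz":0,"spin":0},
  {"tx":0,"ty":0,"tz":0,"spin":0},
  {"tx":0,"ty":0,"tz":0,"spin":0},
  {"tx":0,"ty":0,"tz":0,"spin":0},
  {"tx":0,"ty":0,"tz":0,"spin":0},
  {"tx":0,"ty":0,"tz":0,"spin":0},
], gripper=1)

```text
t: 27.95
ee_pos: [596.6, 333.9, 13.6]
orientation: [-0.511, -3.1, 0.0]
ft_force: [0.3, -0.2, -0.2]
width: 27.6
grasp_force: 0.1
```

Request:
apply_moves([
  {"tx":0,"ty":0,"tz":0.04,"spin":0},
  {"tx":0,"ty":0,"tz":0.08,"spin":0},
  {"tx":-0.01,"ty":0,"tz":0.12,"spin":0},
  {"tx":-0.03,"ty":-0.03,"tz":0.14,"spin":0},
  {"tx":-0.05,"ty":-0.07,"tz":0.15,"spin":0},
  {"tx":-0.07,"ty":-0.11,"tz":0.15,"spin":0},
  {"tx":-0.09,"ty":-0.15,"tz":0.15,"spin":0},
  {"tx":-0.11,"ty":-0.19,"tz":0.15,"spin":0},
])

```text
t: 28.75
ee_pos: [485.6, 142.6, 164.0]
orientation: [0.51, 3.099, 0.0]
ft_force: [-0.1, 0.1, 0.6]
width: 26.5
grasp_force: 30.0
```

Run:
```python
from fit import *
state()
```

```text
t 28.8 tcp [485.6 142.6 164. ] yfinger deg 71.3 tilt 0.001 w 26.5 q [ 0.3  0.3  1.9 -0.   0.9 -1. ]
```

Request:
apply_moves([
  {"tx":-0.003,"ty":-0.045,"tz":0,"spin":0},
  {"tx":-0.006,"ty":-0.09,"tz":0,"spin":0},
  {"tx":-0.009,"ty":-0.135,"tz":0,"spin":0},
  {"tx":-0.012,"ty":-0.18,"tz":0,"spin":0},
  {"tx":-0.015,"ty":-0.225,"tz":0,"spin":0},
  {"tx":-0.018,"ty":-0.27,"tz":0,"spin":0},
  {"tx":-0.018,"ty":-0.297,"tz":-0.01,"spin":0},
  {"tx":-0.018,"ty":-0.297,"tz":-0.05,"spin":0},
])

```text
t: 29.55
ee_pos: [472.1, -157.5, 116.5]
orientation: [0.515, 3.089, -0.003]
ft_force: [0.9, 1.0, -0.2]
width: 26.6
grasp_force: 30.0
```

Request:
apply_moves([
  {"tx":0,"ty":0,"tz":-0.03,"spin":0},
  {"tx":0,"ty":0,"tz":-0.05,"spin":0},
  {"tx":0,"ty":0,"tz":-0.05,"spin":0},
  {"tx":0,"ty":0,"tz":-0.05,"spin":0},
  {"tx":0,"ty":0,"tz":-0.05,"spin":0},
  {"tx":0,"ty":0,"tz":-0.05,"spin":0},
  {"tx":0,"ty":0,"tz":-0.05,"spin":0},
  {"tx":0,"ty":0,"tz":-0.05,"spin":0},
])

```text
t: 30.35
ee_pos: [469.0, -153.1, 64.3]
orientation: [0.511, 3.099, -0.0]
ft_force: [-0.7, -0.3, 0.5]
width: 26.5
grasp_force: 30.0
```

Run:
```python
from fit import *
state(); save("wrist","w13"); print(proj("wrist",(467.7,-154.6,3)),proj("wrist",(467.7,-154.6,50)))
```

```text
t 30.4 tcp [ 469.  -153.1   64.3] yfinger deg 71.3 tilt 0.001 w 26.5 q [-0.3  0.5  2.   0.   0.6 -1.6]
[276.4 221.8] [275.5 246.2]
```

View pics/w13.png

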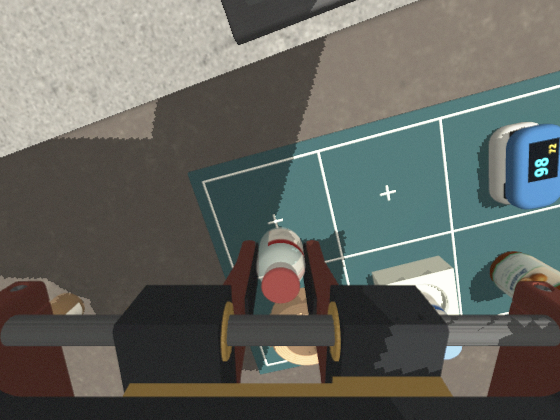

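The front-right cross at (275,221) matches the prediction (276,222). Lowering and releasing.

Request:
apply_moves([
  {"tx":-0.001,"ty":-0.001,"tz":-0.015,"spin":0},
  {"tx":-0.001,"ty":-0.001,"tz":-0.03,"spin":0},
  {"tx":-0.001,"ty":-0.001,"tz":-0.04,"spin":0},
  {"tx":-0.001,"ty":-0.001,"tz":-0.044,"spin":0},
  {"tx":-0.001,"ty":-0.001,"tz":-0.047,"spin":0},
  {"tx":-0.001,"ty":-0.001,"tz":-0.047,"spin":0},
  {"tx":-0.001,"ty":-0.001,"tz":-0.047,"spin":0},
  {"tx":-0.001,"ty":-0.001,"tz":-0.047,"spin":0},
])

```text
t: 31.2
ee_pos: [467.9, -154.2, 17.0]
orientation: [0.511, 3.099, -0.0]
ft_force: [0.0, -0.2, 0.0]
width: 26.8
grasp_force: 30.0
```

Request:
apply_moves([
  {"tx":0,"ty":0,"tz":0,"spin":0},
  {"tx":0,"ty":0,"tz":0,"spin":0},
  {"tx":0,"ty":0,"tz":0,"spin":0},
  {"tx":0,"ty":0,"tz":0,"spin":0},
  {"tx":0,"ty":0,"tz":0,"spin":0},
  {"tx":0,"ty":0,"tz":0.03,"spin":0},
  {"tx":0,"ty":0,"tz":0.07,"spin":0},
  {"tx":0,"ty":0,"tz":0.12,"spin":0},
], gripper=-1)

```text
t: 32.0
ee_pos: [466.3, -153.6, 136.7]
orientation: [-0.51, -3.096, -0.001]
ft_force: [0.4, -0.5, 0.3]
width: 86.4
grasp_force: 0.0
```

Request:
apply_moves([
  {"tx":-0.01,"ty":0.02,"tz":0.03,"spin":0},
  {"tx":-0.02,"ty":0.06,"tz":0.06,"spin":0},
  {"tx":-0.04,"ty":0.1,"tz":0.09,"spin":0},
  {"tx":-0.06,"ty":0.11,"tz":0.12,"spin":0},
  {"tx":-0.08,"ty":0.11,"tz":0.14,"spin":0},
  {"tx":-0.08,"ty":0.11,"tz":0.14,"spin":0},
  {"tx":-0.08,"ty":0.11,"tz":0.14,"spin":0},
  {"tx":-0.08,"ty":0.11,"tz":0.14,"spin":0},
])

```text
t: 32.8
ee_pos: [387.8, -44.3, 275.8]
orientation: [-0.512, -3.099, -0.0]
ft_force: [0.3, -0.8, 0.5]
width: 87.9
grasp_force: 0.0
```

Run:
```python
from fit import *
state()
im,C=look(["stand","vial_blue","vial_red","oximeter","dropper","plaster","vial_green"],"w14",zs=dict(stand=3,vial_blue=19,vial_red=3,oximeter=3,dropper=3,plaster=3))
im2=save("side","s14")
th=-.06; inv=lambda p:np.array([[np.cos(th),np.sin(th)],[-np.sin(th),np.cos(th)]])@(np.array(p[:2])-[518,-67.5])
for o,p,z,ny in [("stand",(563,-70),3,0),("oximeter",(478.5,25),3,0),("vial_red",(468,-155),3,1),("vial_blue",(563,-70),19,1)]:
    for n in("wrist","side"):
        m=getmask(o,n,(*p,15+z))
        if m: r=fit(o,[m],p,z,ny); print("  ",r[0],round(r[1],3),"mat xy",inv(r[0]))
c=im2[150:360,200:340,::-1]; c=cv2.resize(c,None,fx=2.8,fy=2.8,interpolation=cv2.INTER_CUBIC)
w=cv2.resize(im[:,:,::-1],None,fx=.7,fy=.7); w=np.vstack([w,np.zeros((588-w.shape[0],w.shape[1],3),np.uint8)])
cv2.imwrite("pics/fin.png",np.hstack([w,c])[:588,:800])
```

```text
t 32.8 tcp [387.8 -44.3 275.8] yfinger deg 71.2 tilt 0.001 w 87.9 q [-0.1 -0.   2.   0.   1.1 -1.4]
cam [313.8 -17.9 437.2]
stand 0.72 [301.1 278.5] [561.9 -65.6]
vial_blue 0.78 [300.1 285.7] [564.6 -69.2]
vial_red 0.63 [233.8 248.3] [ 476.1 -150.7]
vial_red 0.53 [290.  253.7] [513.7 -69. ]
oximeter 0.91 [507.  187.2] [514.4 272.1]
oximeter 0.77 [341.3 218.7] [483.   24.4]
oximeter 0.32 [305.4 281.2] [569.  -60.4]
dropper 0.59 [349.2 266.6] [566.3  14.8]
plaster 0.77 [244.2 295.5] [ 561.9 -165.4]
vial_green 0.45 [123.9 288.3] [ 486.2 -352. ]
stand side score 0.91 px off 3
   [561.6 -69.9   1.5] 0.268 mat xy [43.7  0.3]
oximeter wrist score 0.82 px off 1
   [480.5  26.6   1.5] 0.075 mat xy [-43.1  91.7]
oximeter side score 0.80 px off 1
   [476.5  29.    1.3] 0.057 mat xy [-47.2  93.8]
vial_red wrist score 0.71 px off 1
   [ 467.1 -151.5] 0.058 mat xy [-45.8 -86.9]
vial_blue wrist score 0.94 px off 3
   [564.3 -68.3] 0.098 mat xy [46.3  2. ]
vial_blue side score 0.72 px off 2
   [560.2 -71.3] 0.218 mat xy [42.4 -1.3]
```

View pics/fin.png

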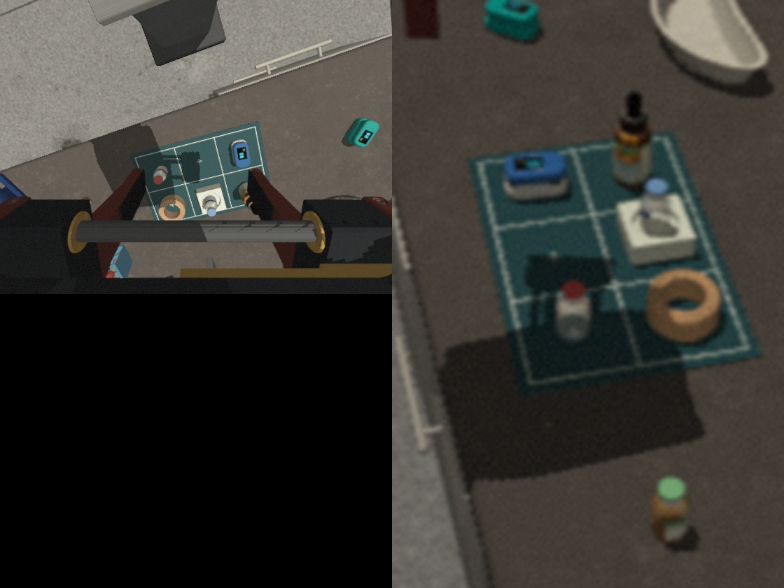

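The side crop shows everything in its square and upright: oximeter (537,175), stand with the blue vial (655,220), red vial (573,312), dropper, plaster and green vial unmoved. The measured errors are within about 4 mm, so I'm handing in.

```bash
python3 -c "
from workcell import ctrl
print(ctrl.close_job())"
```

```text
the job is handed in; nothing more can be done
None
```

The mat is set out as asked and the job is handed in at about 33 s. In the last check every placed thing was upright and within about 4 mm of its square's middle, but the hand-in gave no pass or fail.

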